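# Load the specimen and run the stuck transfer carriage home into the vacuum chamber

## Robot

A 6-joint arm with a two-finger parallel gripper is mounted at the origin on the work surface. World frame = base frame: x ahead of the robot, y to its left, z up, the work surface at z = 0. Lengths are in m, angles in rad, forces in N, time in s.
With the tool pointing down it reaches from about 0.35 to 0.975 m from the base axis. Payload 4.9 kg.
Tool frame: the origin (TCP) lies at the centre of the arm's flange, where the gripper is bolted on; the fingertips stand 173 mm ahead of it and the grasp point (between the pads) lies 155 mm ahead of it (ctrl.finger_overhang is the distance from the TCP to the fingertips, in m); z points along the fingers, y is the direction in which the jaws open and shut (so a half turn about z gives the same grasp; the last joint's range is limited). The gripper opens to 85 mm and grips with 20 to 120 N. Pads are 22 mm wide; open, the fingers measure 114 mm over their backs; the gripper's body (76 mm by 85 mm) begins 54 mm behind the grasp point. The pads swing forward as they close: fully open they stand 13 mm farther back than shut.
Start: joints at [-0.119, 0.053, 1.613, -0, 1.476, -0.119], TCP at [0.625, 0, 0.405] pointing down, gripper open.
Joint ranges: [-3.01, 3.01], [-1.01, 2.22], [0.06, 2.58], [-1.02, 4.17], [0.09, 2.62], [-3.14, 3.14]. Speed limits (rad/s): [2.57, 2.57, 3.14, 3.14, 3.14, 3.14].

## Interface

Orientations are given as a rotation vector (axis times angle).
In Python, from station import ctrl, eyes, spotter gives the robot as it stands.
- The arm moves only by the shell command python3 -m crank 'ROWS' [FORCE]. ROWS is JSON, a list of rows, each a list of 7 numbers: the turn, a rotation vector about the tool's x, y, z in rad, then the shift along the tool's x, y, z in mm, then the closure, from -1 (fully open) to 1 (shut). A call has 1 to 8 rows; each row shifts and turns the pose as measured when the row begins, along the tool's axes as they then stand; what a row does not reach is not made up. A row lasts 1/12 s, in which the tool goes at most 41.7 mm and 7.16 degrees, less where a joint would pass 70% of its speed; a pose out of reach is approached as far as the arm can. A call is refused whole if a number of a shift passes 41.7 or a number of a turn 0.125, either way. A call with a gripper value outside its range is refused whole. The fingers move at their own pace and stop on an object; FORCE is the grip in N (left out, the last holds). Time passes only in rows, so rows that do not move let the fingers close. It gives the time, the measured TCP pose, the force and the opening at its end, in the units of the state.
- ctrl.get_obs(): the state, without advancing time (a new reading comes with each control period).
- eyes.get_image(name): name is "scene" or "side" or "wrist"; returns a dict with "image" (384x512x3 uint8, red, green, blue), "vertical_fov" (degrees; the focal length in pixels is half the picture's height over the tangent of half this angle, whatever the lens; pixels are square), "cx", "cy" (the principal point, pixels), "rvec" (rotation vector, rad) and "tvec" (3), from world to camera coordinates, as OpenCV has them; the wrist camera has in their place "mount" (4x4, takes a point from camera to tool coordinates, whose origin is the TCP and whose axes are the flange's). Camera axes: x right, y down, z forward; pixel columns grow to the right and rows downward; lengths in m; the calibration is good to about 2 mm. A picture is of the moment at which its call begins: read the wrist's pose just before it. There is no depth.
- ctrl.finish_job(): hands the job in, once; it reports no verdict.
Trained networks look in a picture, given as the dict that the camera call returned (one of the last four; its "shot" number tells which), for a name from the list of things; names that differ only in an ending like _2 or _b are one class to them, and where a whole thing is asked for, a point or a joint stands for the part that bears it (a point fixed in the world has none). Each returns a list of dicts, best first, with "confidence" (0 to 1); they miss things now and then, are a little off and sometimes report something else, mostly with a low value. They report only what shows in the picture. A call takes as long as a camera call. They do not tell look-alikes from the thing itself.
- spotter.look_for(query, picture): "centre" ([x, y, z] in m, in world coordinates, good to about 4 mm: the middle of the surface that is visible of it).
- spotter.outline_of(query, picture): "region" (384x512 bool, what is visible of it).
- spotter.mark_of(query, picture): "centre" ([x, y, z] in m, in world coordinates, good to about 4 mm: a listed point, or the origin of a listed thing).
The state is a dict: "t": time; "q": joint angles; "dq": joint speeds; "effort": joint torques, N m; "tool_pos": TCP position; "tool_rot": TCP orientation; "contact_force": force on the tool from outside, world axes, zero at the start; "wrist_torque": the same for the moment, N m; "opening": finger opening in m.
Only numpy, scipy, OpenCV 4.12 (cv2) and the standard library are available. Lean on these libraries where they do the work, as an engineer would, in place of code of your own. Each camera call takes 0.05 s, during which the arm holds its last target.

## Task

Stand the copper specimen holder upright on the floor of the open case on the transfer carriage and let go of it, then shut the case's blue lid fully. Then push the carriage until it breaks free of its parking catch, and bring it gently up against the end stop hidden inside the chamber, leaving it resting there. Leave the flange, bottle, gasket and wrench where they are.

Things in the scene. Friction and masses are not known exactly. Their poses are not given: they have to be found in the camera images.
- holder_center (a point): Specimen holder, 180 g: a copper base plate 50 x 70 x 8 mm (x, y, z) with an upright steel grip fin 10 mm thick (along x), 56 mm long (along y) rising from the plate to 44 mm above the underside. The point is its centre, 22 mm above its underside; z up. It starts upright on a fixed blue mat 4 mm thick (170 x 170 mm). Grip the fin across its 10 mm, near its top.
- case_floor (a point): Centre of the inner floor of the open-topped aluminium clamshell case on the carriage. Axes: y is the way the carriage slides, into the chamber; x across; z up. Inside 82 mm (x) by 102 mm (y), walls 4 mm thick, rims 52 mm above this point. It moves with the carriage and is 46 mm above the bench. The holder fits with its y along this y, either way round.
- push_pad (a point): Centre of the rear face of the orange push pad at the carriage's outer end: face 60 mm wide (x) and 42 mm tall (z), its normal along -y. Push it along +y. Same axes as case_floor, 57 mm above the bench; the 110 mm long case begins 13 mm in front of the face. Below the pad lie two rails (top 30 mm above the bench) on a base plate (top 12 mm).
- carriage_nose (a point): Centre of the brass nose at the inner end of the carriage, 130 mm in front of the pad's face along +y. Same axes.
- stop_face (a point): Centre of the face of the black end stop inside the chamber, out of every camera's sight. y as the carriage's y. The nose rests against this face when the carriage is home. Its place along the rail differs from run to run: the carriage goes 142 to 160 mm from joint 0 before it meets it.
- carriage (a joint): Travel of the carriage along its rail in m, growing into the chamber; starts at 0 to 0.012. Sliding friction about 2 N. A spring catch jams it at about 0.013 and takes about 12 N to pass; from about 0.026 it is over the catch, which gives it a small forward shove up to 0.038, and then it runs freely. No lock at the stop.
- lid (a joint): Angle of the blue lid in rad: 0 shut, 1.57 upright, starts open at 1.7 to 2.05 leaning outward (away from the chamber). The stiff hinge keeps it where it is left; about 1.5 N at its edge moves it.
- lid_hinge (a point): Centre of the lid's hinge line, on the outer (-y) top edge of the case, 99 mm above the bench; axis across the carriage. The lid is a plate 90 mm wide whose outer face is 7 mm from the hinge line's plane; it reaches 110 mm from the hinge, plus a tab 40 mm wide and 12 mm long at the free edge. This point's axes turn with the lid.
- loadlock: Fixed unit: aluminium base plate 220 x 620 x 12 mm, two rails and the steel chamber. Origin on the bench; y along the rail into the chamber, z up. With the carriage joint at 0 the case's centre is at y = -200 mm. Chamber: x -92 to 92 mm, y -122 to 110 mm, 240 mm tall.
- blank_flange: Bystander: steel disc, 100 mm across, 19 mm tall. Origin under its centre.
- solvent: Bystander: amber bottle, 64 mm across, 130 mm tall. Origin under its centre.
- gasket: Bystander: copper ring, 82 mm across, 5 mm tall. Origin under its centre.
- wrench: Bystander: wrench 160 mm long lying flat along its x.
- mouth (a point): Middle of the top edge of the chamber's mouth, in the front wall's outer face, 122 mm above the bench; axes as loadlock. The mouth is 160 mm wide, open below this edge; above it the wall rises to 240 mm. At home the pad's face is 4 mm outside to 14 mm inside this wall, so a gripper pointing straight down strikes the wall: lean it 30 to 45 degrees, its body back, away from the chamber.
There are look-alikes about, which are no part of the job. What is meant by the part that bears holder_center is not red, and is the smaller of those in its own colour.

How it is judged:
On the way, in this order (a step that is already met when the one before it is completed fails the run):
1. the holder stands upright on the case floor, let go, with the carriage still held by its catch (x of holder_center in the frame of case_floor between -0.03 and 0.03 m and y of holder_center in the frame of case_floor between -0.04 and 0.04 m and z of holder_center in the frame of case_floor below 0.027 m and angle between holder_center's own z axis and vertical below 0.12 rad and contact force between the fingers and holder below 0.1 N and value of joint carriage below 0.026 m), for 0.2 s.
2. the lid is shut, the carriage still held by its catch (value of joint lid below 0.05 rad and value of joint carriage below 0.026 m), for 0.1 s.
3. the carriage has broken free, lid shut (value of joint carriage above 0.045 m and value of joint lid below 0.05 rad).
At the end, for the whole second after the job is handed in: The carriage rests with its nose within 4 mm of the end stop, the lid is shut (under 0.05 rad), and the holder stands upright (within 0.12 rad) on the case floor (y of carriage_nose in the frame of stop_face above -0.004 m and velocity of joint carriage between -0.01 and 0.01 m/s and value of joint lid below 0.05 rad and z of holder_center in the frame of case_floor between 0.015 and 0.027 m and x of holder_center in the frame of case_floor between -0.03 and 0.03 m and y of holder_center in the frame of case_floor between -0.04 and 0.04 m and angle between holder_center's own z axis and vertical below 0.12 rad); the robot touches nothing.
It fails at once if the carriage runs into the end stop at more than 0.15 m/s (y of carriage_nose in the frame of stop_face above -0.008 m and velocity of joint carriage above 0.15 m/s).
It fails at once if the flange, bottle, gasket or wrench is moved by more than 20 mm (distance of any of blank_flange, solvent, gasket, wrench from where it was at the start of the episode above 0.02 m).
It also fails if it takes over 72 s, if anything falls off the work surface, if the arm or the gripper's body presses on something with over 40 N, if the wrist force passes 120 N, or if a joint passes its speed limit or range.

## Working session

There is one attempt and no reset: what is moved stays moved. The work goes in short steps, Python scripts to look and compute and a shell command to move; the robot and the scene stay as the last step left them, time stands still between calls to the robot, and variables do not carry over. Pictures are saved under pics/ and viewed, and the job is handed in when it is done.

```bash
ls; mkdir -p pics; cat > h.py <<'E'
import numpy as np, cv2
from scipy.spatial.transform import Rotation as R
from station import ctrl, eyes, spotter
def save(n,p): cv2.imwrite('pics/'+p+'.png', cv2.cvtColor(n['image'],cv2.COLOR_RGB2BGR))
E
python3 - <<'E'
from h import *
o=ctrl.get_obs(); print(o['t'],o['tool_pos'],o['tool_rot'],o['contact_force'],o['opening'])
for c in ['scene','side','wrist']:
    p=eyes.get_image(c); save(p,c+'0'); print(c,p['vertical_fov'])
    for n in ['holder_center','case_floor','push_pad','carriage_nose','lid_hinge','loadlock','mouth','blank_flange','solvent','gasket','wrench']:
        try: print(n,[(np.round(d['centre'],3).tolist(),round(d['confidence'],2)) for d in spotter.mark_of(n,p)])
        except Exception as e: print(n,e)
E
```

```text
pics
0.0 [6.24739391e-01 2.70737149e-05 4.03454395e-01] [-2.22028863e+00 -2.22032165e+00  1.99018865e-03] [ 0.6451997  -0.07160135 -0.32607978] 0.0853584734353253
scene 54.244183828735316
holder_center [([0.376, -0.553, 0.032], 0.94), ([0.523, -0.356, 0.028], 0.87), ([0.339, -0.364, 0.022], 0.71)]
case_floor [([0.562, -0.093, 0.048], 0.93), ([0.56, -0.029, 0.05], 0.17)]
push_pad [([0.56, 0.104, -0.004], 0.74), ([0.569, -0.16, 0.058], 0.71), ([0.565, -0.096, 0.047], 0.51)]
carriage_nose [([0.564, -0.029, 0.048], 0.73), ([0.563, -0.096, 0.047], 0.7)]
lid_hinge [([0.563, -0.148, 0.1], 0.61), ([0.555, 0.119, 0.044], 0.57)]
loadlock [([0.558, 0.102, 0.001], 0.73), ([0.779, -0.089, -0.0], 0.56)]
mouth [([0.558, -0.018, 0.12], 0.91)]
blank_flange [([0.778, -0.088, -0.001], 0.82), ([0.653, -0.422, -0.0], 0.71)]
solvent [([0.731, -0.235, -0.0], 0.7)]
gasket [([0.652, -0.421, 0.001], 0.65)]
wrench [([0.324, -0.162, 0.004], 0.52)]
side 51.42755664277321
holder_center [([0.374, -0.555, 0.026], 0.88), ([0.337, -0.361, 0.024], 0.64), ([0.519, -0.36, 0.028], 0.61)]
case_floor [([0.561, -0.095, 0.04
[... 160 characters left out ...]
]
lid_hinge [([0.565, -0.149, 0.102], 0.75)]
loadlock [([0.561, -0.026, 0.047], 0.67), ([0.555, 0.103, -0.0], 0.63), ([0.564, -0.159, 0.059], 0.59)]
mouth [([0.778, -0.094, -0.0], 0.72), ([0.559, -0.02, 0.123], 0.68), ([0.559, -0.026, 0.047], 0.21)]
blank_flange [([0.775, -0.094, 0.002], 0.61)]
solvent [([0.731, -0.238, -0.003], 0.84)]
gasket []
wrench [([0.326, -0.158, -0.0], 0.54)]
wrist 61.90089367968288
holder_center [([0.78, -0.092, -0.001], 0.39)]
case_floor []
push_pad [([0.562, -0.164, 0.058], 0.79)]
carriage_nose []
lid_hinge [([0.561, -0.15, 0.097], 0.63)]
loadlock []
mouth []
blank_flange [([0.778, -0.089, 0.001], 0.75)]
solvent [([0.73, -0.235, -0.003], 0.61)]
gasket []
wrench []
```

View pics/scene0.png

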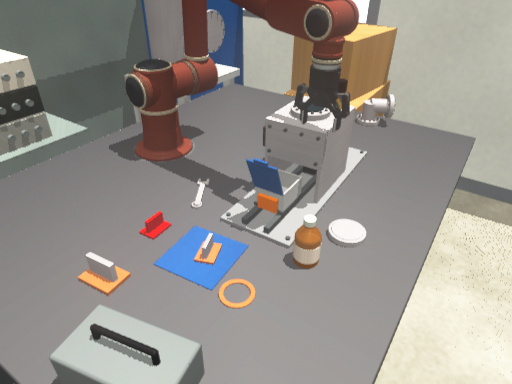

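View pics/side0.png

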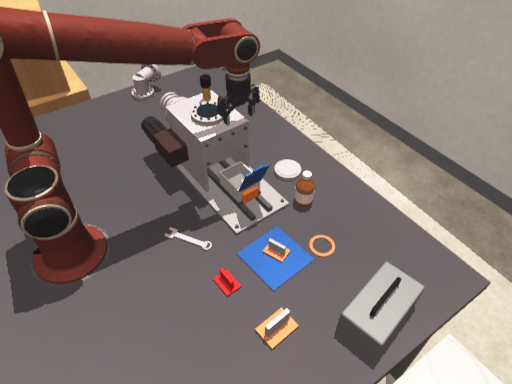

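View pics/wrist0.png

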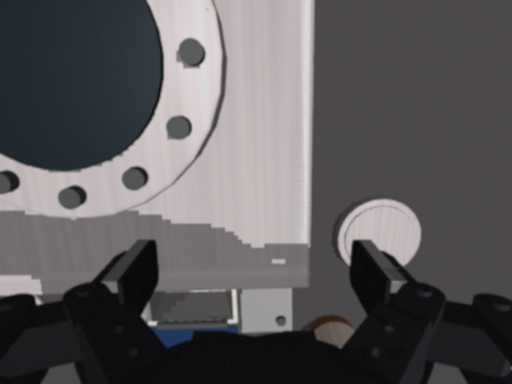

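```bash
python3 -m crank '[[0,0,0,0,0,-40,-1],[0,0,0,-35,-10,-5,-1],[0,0,0,-40,-11,0,-1],[0,0,0,-40,-11,0,-1],[0,0,0,-40,-11,0,-1],[0,0,0,-40,-11,0,-1],[0,0,0,-40,-11,0,-1],[0,0,0,-40,-11,0,-1]]'; python3 - <<'E'
from h import *
o=ctrl.get_obs(); print(o['t'],o['tool_pos'],o['tool_rot'])
p=eyes.get_image('wrist'); print(np.round(p['mount'],4),p['cx'],p['cy']); save(p,'w1')
for n in ['holder_center','case_floor','push_pad','lid_hinge']:
  print(n,[(np.round(d['centre'],3).tolist(),round(d['confidence'],2)) for d in spotter.mark_of(n,p)])
E
```

```text
t: 2.47
tool_pos: [0.5499, -0.2738, 0.4515]
tool_rot: [2.203, 2.239, 0.001]
contact_force: [0.1, 0.5, 0.2]
opening: 0.0858
2.4667 [ 0.5498771  -0.27378277  0.45147424] [2.20310814e+00 2.23870626e+00 1.40605073e-03]
[[ 6.000e-04 -9.656e-01 -2.600e-01  6.500e-02]
 [ 1.000e+00  6.000e-04  2.000e-04 -1.200e-03]
 [-1.000e-04 -2.600e-01  9.656e-01  3.090e-02]
 [ 0.000e+00  0.000e+00  0.000e+00  1.000e+00]] 253.67017762701855 190.94857541423875
holder_center [([0.337, -0.367, 0.024], 0.93), ([0.519, -0.356, 0.024], 0.84)]
case_floor []
push_pad []
lid_hinge [([0.562, -0.147, 0.099], 0.61)]
```

View pics/w1.png

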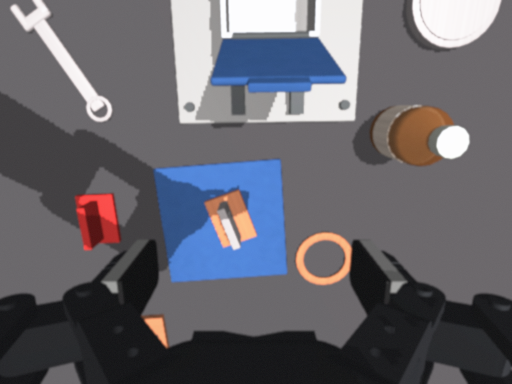

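```bash
cat >> h.py <<'E'
def ray(p,o,uv):
    f=192/np.tan(np.radians(p['vertical_fov'])/2)
    uv=np.atleast_2d(uv); d=np.c_[(uv[:,0]-p['cx'])/f,(uv[:,1]-p['cy'])/f,np.ones(len(uv))]
    if 'mount' in p:
        T=np.eye(4);T[:3,:3]=R.from_rotvec(o['tool_rot']).as_matrix();T[:3,3]=o['tool_pos'];T=T@p['mount']
        return T[:3,3], d@T[:3,:3].T
    Rm=R.from_rotvec(np.ravel(p['rvec'])).as_matrix(); return -Rm.T@np.ravel(p['tvec']), d@Rm
def onz(p,o,uv,z):
    c,d=ray(p,o,uv); return c+d*((z-c[2])/d[:,2])[:,None]
E
python3 - <<'E'
from h import *
o=ctrl.get_obs(); p=eyes.get_image('wrist')
hsv=cv2.cvtColor(p['image'],cv2.COLOR_RGB2HSV)
m=((hsv[...,0]<18)&(hsv[...,1]>140)&(hsv[...,2]>90)).astype(np.uint8)
m[:185]=0;m[255:]=0;m[:,:195]=0;m[:,265:]=0
ys,xs=np.nonzero(m); P=onz(p,o,np.c_[xs,ys],0.012)[:,:2]
r=cv2.minAreaRect((P*1000).astype(np.float32)); print(len(xs),r, cv2.boxPoints(r))
# base plate edges
C=onz(p,o,[[180,123],[356,121],[172,2],[363,2]],0.012)[:,:2]; print(C)
g=cv2.resize(p['image'][170:270,180:280],None,fx=6,fy=6,interpolation=cv2.INTER_NEAREST); cv2.imwrite('pics/w1c.png',g[...,::-1])
g=cv2.resize(p['image'][0:130,160:370],None,fx=3.5,fy=3.5); cv2.imwrite('pics/w1d.png',g[...,::-1])
E
```

```text
5 ((511.3466491699219, -336.3297119140625), (44.10956954956055, 20.14922523498535), 15.587632179260254) [[ 487.39587 -332.55203]
 [ 492.8102  -351.96017]
 [ 535.2974  -340.1074 ]
 [ 529.88306 -320.69925]]
[[ 0.45715588 -0.22986332]
 [ 0.6766835  -0.22390544]
 [ 0.45391826 -0.09483741]
 [ 0.67156201 -0.09131887]]
```

View pics/w1c.png

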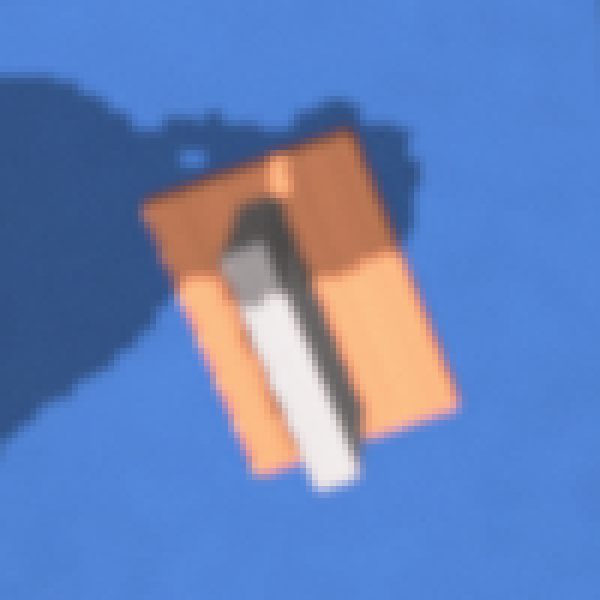

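View pics/w1d.png

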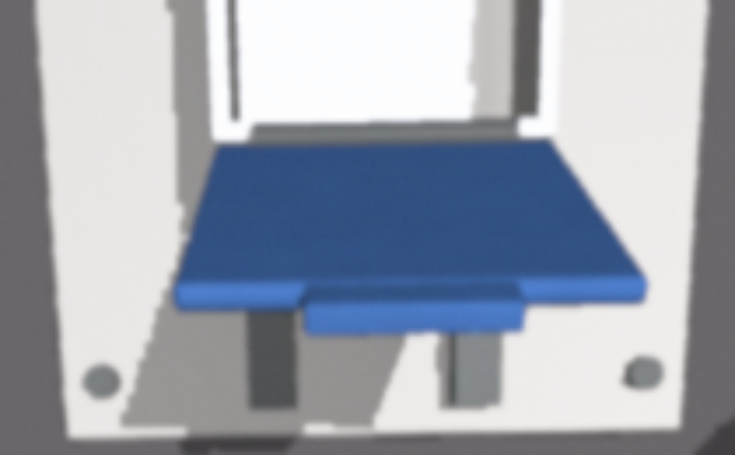

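```bash
python3 - <<'E'
from h import *
o=ctrl.get_obs(); p=eyes.get_image('wrist')
a=np.array([[145,208],[352,130],[458,405],[258,475.]])/6-.5+[180,170]
C=onz(p,o,a,0.012)[:,:2]; print(C,C.mean(0),[np.linalg.norm(C[i]-C[i-1]) for i in range(4)])
d1=C[1]-C[2];d2=C[0]-C[3];e=C[1]-C[0];f=C[2]-C[3]
print([np.arctan2(-d[0],d[1]) for d in(d1,d2)],[np.arctan2(d[1],d[0]) for d in(e,f)])
# fin top ends at z=.048
f=np.array([[246,245],[335,490.]])/6-.5+[180,170]; F=onz(p,o,f,0.048)[:,:2]; print('fin',F,F.mean(0),np.diff(F,axis=0))
b=np.array([[68,438],[682,429],[37,0],[708,0.]])/3.5-.5+[160,0]; B=onz(p,o,b,.012)[:,:2];print(B)
for i,j in((0,2),(1,3)): d=B[j]-B[i];print(np.arctan2(-d[0],d[1]))
# rim corners
E
```

```text
[[ 0.48450277 -0.33499551]
 [ 0.53045356 -0.31623698]
 [ 0.55501711 -0.38098431]
 [ 0.50912491 -0.39919548]] [ 0.51977459 -0.35785307] [np.float64(0.06875962833918327), np.float64(0.04963222399382462), np.float64(0.06925015713412105), np.float64(0.04937348335255311)]
[np.float64(0.3626012053322495), np.float64(0.3662215495532495)] [np.float64(0.3875817120225587), np.float64(0.37776639930359335)]
fin [[ 0.5105779  -0.33118393]
 [ 0.52885771 -0.38534365]] [ 0.5197178  -0.35826379] [[ 0.01827981 -0.05415973]]
[[ 0.45598184 -0.23136984]
 [ 0.67503254 -0.22443061]
 [ 0.4519268  -0.09179662]
 [ 0.67000221 -0.08798097]]
0.02904494436648734
0.03684915115986297
```

```bash
cat >> h.py <<'E'
def pose(yaw,lean=0):  # x tool=+y rotated yaw, y tool = +x ; lean: body back toward -y (tool z gains +y)
    B=np.array([[0,1,0],[1,0,0],[0,0,-1.]])  # columns tool axes
    return R.from_euler('z',yaw)*R.from_rotvec([lean,0,0])*R.from_matrix(B)
def err(pos,rot):
    o=ctrl.get_obs(); Rc=R.from_rotvec(o['tool_rot'])
    print('t',round(o['t'],2),'pos',np.round(o['tool_pos'],4),'F',np.round(o['contact_force'],1),'open',round(o['opening'],4))
    print('turn',np.round((Rc.inv()*rot).as_rotvec(),3),'shift mm',np.round(Rc.inv().apply(np.array(pos)-o['tool_pos'])*1000,1))
E
python3 -m crank '[[0,0,-0.118,-39,-14,0,-1],[0,0,-0.118,-39,-10,0,-1],[0,0,-0.118,0,0,40,-1],[0,0,0,0,0,40,-1]]'; python3 - <<'E'
from h import *
err([.5198,-.358,.195],pose(.37))
E
```

```text
t: 3.15
tool_pos: [0.539, -0.3468, 0.3825]
tool_rot: [1.73, 2.595, -0.0]
contact_force: [0.2, -0.5, -1.0]
opening: 0.0851
t 3.15 pos [ 0.539  -0.3468  0.3825] F [ 0.2 -0.5 -1. ] open 0.0851
turn [0.013 0.019 0.025] shift mm [  0.7 -24.4 187.2]
```

```bash
python3 -m crank '[[0.01,0.01,0.015,0,-20,0,-1],[0,0,0,0,0,40,-1],[0,0,0,0,0,40,-1],[0,0,0,0,0,20,-1],[0,0,0,0,0,0,-1]]'; python3 - <<'E'
from h import *
err([.5198,-.358,.195],pose(.37))
o=ctrl.get_obs();p=eyes.get_image('wrist');save(p,'w2')
E
```

```text
t: 3.57
tool_pos: [0.5223, -0.3475, 0.2775]
tool_rot: [-1.747, -2.609, 0.002]
contact_force: [-1.2, 0.8, -0.2]
opening: 0.0855
t 3.57 pos [ 0.5223 -0.3475  0.2775] F [-1.2  0.8 -0.2] open 0.0855
turn [-0.002 -0.001  0.021] shift mm [-8.8 -6.1 82.5]
```

View pics/w2.png

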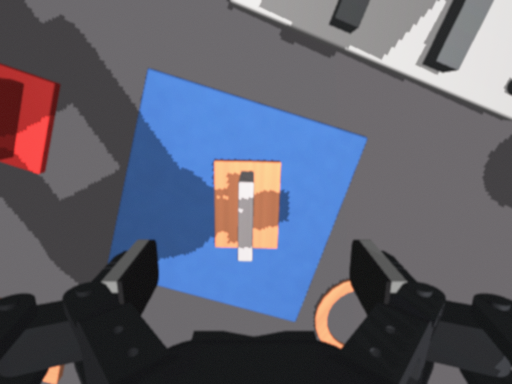

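```bash
python3 - <<'E'
from h import *
o=ctrl.get_obs();p=eyes.get_image('wrist')
C=onz(p,o,[[214,161],[282,162],[280,249],[216,248]],.012)[:,:2];print(C.mean(0),C)
for d in (C[0]-C[3],C[1]-C[2]): print(np.arctan2(-d[0],d[1]))
F=onz(p,o,[[246,173],[245,261]],.048);print(F.mean(0))
err([*C.mean(0),.195],pose(.37))
E
```

```text
[ 0.52128441 -0.35990292] [[ 0.48437905 -0.33653436]
 [ 0.53152928 -0.31787055]
 [ 0.55853307 -0.38319057]
 [ 0.51069626 -0.40201619]]
0.3821440658591212
0.39201081923484865
[ 0.51909418 -0.35730005  0.048     ]
t 3.67 pos [ 0.5233 -0.3485  0.2818] F [-0.3  0.1  0.4] open 0.0853
turn [0.001 0.005 0.021] shift mm [-9.4 -6.2 86.9]
```

```bash
python3 -m crank '[[0,0,0.01,-9,-6,10,-1],[0,0,0,0,0,40,-1],[0,0,0,0,0,30,-1],[0,0,0,0,0,0,-1]]'; python3 - <<'E'
from h import *
err([.52,-.3585,.195],pose(.38))
E
```

```text
t: 4.0
tool_pos: [0.5272, -0.3633, 0.2124]
tool_rot: [1.742, 2.58, -0.009]
contact_force: [-1.6, 0.1, -1.0]
opening: 0.0853
t 4.0 pos [ 0.5272 -0.3633  0.2124] F [-1.6  0.1 -1. ] open 0.0853
turn [0.011 0.027 0.003] shift mm [ 7.6 -5.1 17.1]
```

```bash
python3 -m crank '[[0.01,0.02,0,6,-4,8,-1],[0,0,0,0,0,0,-1]]'; python3 - <<'E'
from h import *
err([.52,-.3585,.195],pose(.38))
E
```

```text
t: 4.17
tool_pos: [0.5221, -0.3606, 0.2067]
tool_rot: [1.753, 2.597, -0.005]
contact_force: [-0.9, -0.1, 0.0]
opening: 0.0853
t 4.17 pos [ 0.5221 -0.3606  0.2067] F [-0.9 -0.1  0. ] open 0.0853
turn [0.002 0.008 0.003] shift mm [ 2.8 -1.2 11.7]
```

```bash
python3 -m crank '[[0,0.005,0,2,-1,11,-1],[0,0,0,0,0,0,-1]]'; python3 - <<'E'
from h import *
err([.52,-.3585,.195],pose(.38))
E
```

```text
t: 4.33
tool_pos: [0.5214, -0.3603, 0.1992]
tool_rot: [1.753, 2.596, -0.002]
contact_force: [-0.4, 0.1, -1.0]
opening: 0.0857
t 4.33 pos [ 0.5214 -0.3603  0.1992] F [-0.4  0.1 -1. ] open 0.0857
turn [0.005 0.008 0.003] shift mm [ 2.2 -0.7  4.2]
```

```bash
python3 -m crank '[[0,0.005,0,1,0,4,0.2],[0,0,0,0,0,0,1],[0,0,0,0,0,0,1],[0,0,0,0,0,0,1],[0,0,0,0,0,0,1],[0,0,0,0,0,0,1]]' 40; python3 - <<'E'
from h import *
err([.52,-.3585,.195],pose(.38))
o=ctrl.get_obs();p=eyes.get_image('wrist');save(p,'w3')
E
```

```text
t: 4.83
tool_pos: [0.5224, -0.3605, 0.1996]
tool_rot: [1.751, 2.593, 0.001]
contact_force: [-2.0, -1.2, -0.2]
opening: 0.0123
t 4.83 pos [ 0.5224 -0.3605  0.1996] F [-2.  -1.2 -0.2] open 0.0123
turn [0.008 0.01  0.003] shift mm [ 2.8 -1.5  4.5]
```

View pics/w3.png

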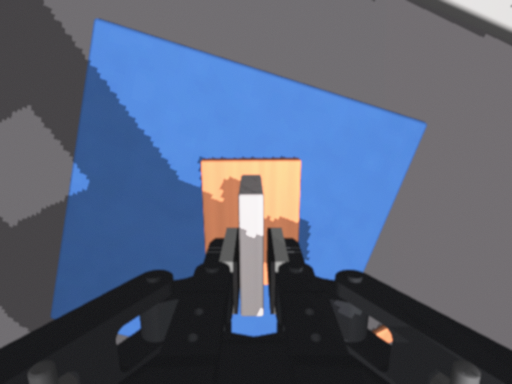

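```bash
python3 -m crank '[[0,0,0,0,0,0,1],[0,0,0,0,0,0,1],[0,0,0,0,0,-20,1],[0,0,0,0,0,-20,1],[0,0,0,0,0,0,1]]' 50; python3 - <<'E'
from h import *
err([.563,-.102,.43],pose(.033))
o=ctrl.get_obs();p=eyes.get_image('wrist');save(p,'w4')
E
```

```text
t: 5.3
tool_pos: [0.5209, -0.3593, 0.2372]
tool_rot: [1.754, 2.599, 0.003]
contact_force: [0.2, -0.0, -1.0]
opening: 0.0085
t 5.3 pos [ 0.5209 -0.3593  0.2372] F [ 0.2 -0.  -1. ] open 0.0085
turn [0.006 0.003 0.35 ] shift mm [ 222.1  136.2 -193. ]
```

View pics/w4.png

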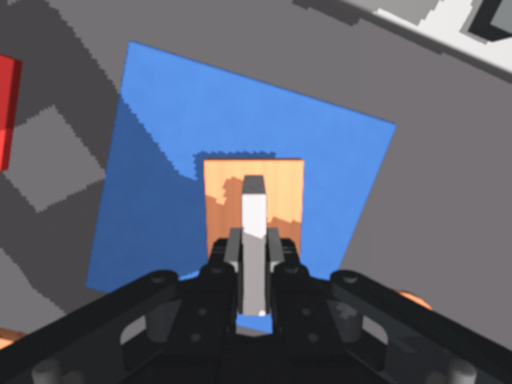

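```bash
python3 -m crank '[[0,0,0.11,0,0,-40,1],[0,0,0.11,0,0,-40,1],[0,0,0.11,0,0,-40,1],[0,0,0,0,0,-40,1],[0,0,0,5,5,-40,1],[0,0,0,30,5,-20,1],[0,0,0,30,5,0,1],[0,0,0,0,0,0,1]]'; python3 - <<'E'
from h import *
err([.563,-.102,.43],pose(.033))
o=ctrl.get_obs();p=eyes.get_image('wrist');save(p,'w5')
E
```

```text
t: 6.02
tool_pos: [0.5316, -0.2926, 0.4474]
tool_rot: [-2.17, -2.24, -0.005]
contact_force: [0.6, -0.6, -2.6]
opening: 0.0089
t 6.02 pos [ 0.5316 -0.2926  0.4474] F [ 0.6 -0.6 -2.6] open 0.0089
turn [-0.014 -0.019 -0.001] shift mm [189.1  37.6  20.5]
```

View pics/w5.png

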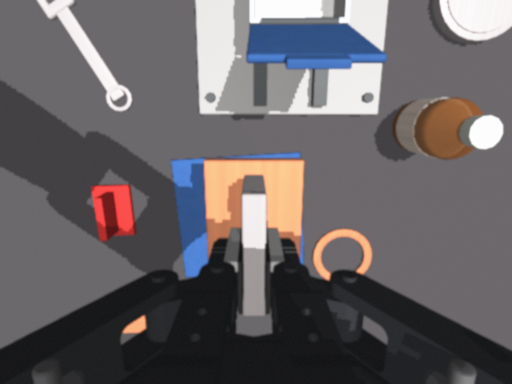

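```bash
python3 -m crank '[[0,0,0,40,9,0,1],[0,0,0,40,9,0,1],[0,0,0,38,7,0,1],[0,0,0,10,2,0,1],[0,0,0,0,0,0,1]]'; python3 - <<'E'
from h import *
err([.563,-.102,.43],pose(.033))
o=ctrl.get_obs();p=eyes.get_image('wrist');save(p,'w6')
p=eyes.get_image('scene');save(p,'s6')
E
```

```text
t: 6.48
tool_pos: [0.5544, -0.1659, 0.4381]
tool_rot: [-2.171, -2.226, 0.008]
contact_force: [-0.7, -0.9, -1.5]
opening: 0.0087
t 6.48 pos [ 0.5544 -0.1659  0.4381] F [-0.7 -0.9 -1.5] open 0.0087
turn [-0.026 -0.02  -0.008] shift mm [63.5 10.4  9.1]
```

View pics/w6.png

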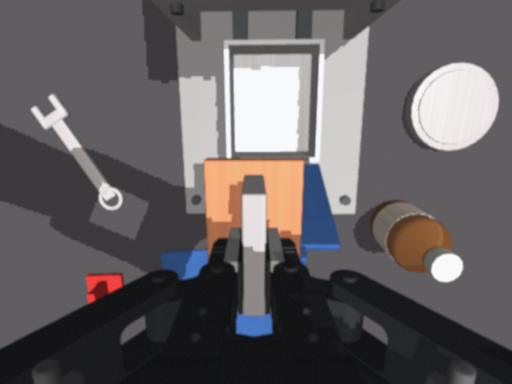

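View pics/s6.png

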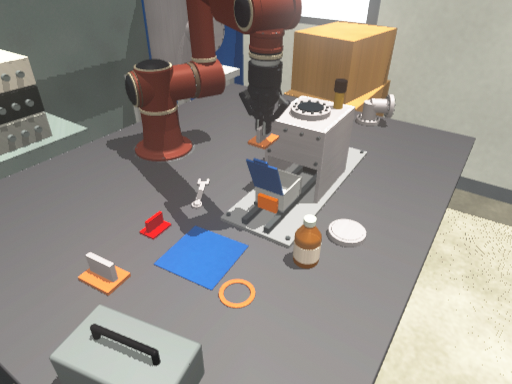

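```bash
python3 - <<'E'
from h import *
o=ctrl.get_obs();p=eyes.get_image('wrist');print(o['tool_pos'])
g=cv2.resize(p['image'][0:220,170:380],None,fx=2.7,fy=2.7,interpolation=cv2.INTER_NEAREST); cv2.imwrite('pics/w6c.png',g[...,::-1])
for n in ['case_floor','lid_hinge','push_pad']: print(n,[(np.round(d['centre'],4).tolist(),round(d['confidence'],2)) for d in spotter.mark_of(n,p)])
np.savez('w6.npz',**{k:o[k] for k in ('tool_pos','tool_rot')})
E
```

```text
[ 0.55413116 -0.16783348  0.43812744]
case_floor [([0.5637, -0.0926, 0.0447], 0.74), ([0.7782, -0.0905, -0.0025], 0.44)]
lid_hinge [([0.5649, -0.1476, 0.0972], 0.55)]
push_pad [([0.5625, -0.1645, 0.0608], 0.95)]
```

View pics/w6c.png

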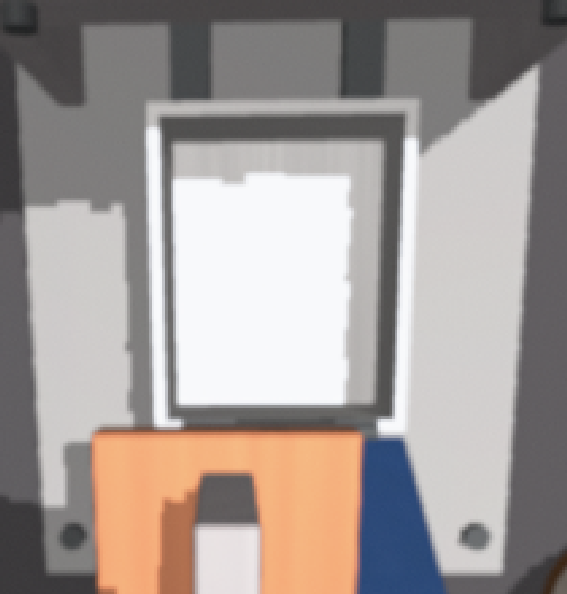

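```bash
python3 - <<'E'
from h import *
o=dict(np.load('w6.npz')); p=eyes.get_image('wrist')
k=lambda a: np.array(a)/2.7-.5+[170,0]
for a,z in (([[147,100],[421,99],[407,430],[154,430]],.098),([[170,140],[385,138],[376,405],[174,405]],.046),([[47,574],[503,573]],.012)):
    C=onz(p,o,k(a),z)[:,:2];print(C,C.mean(0))
    for d in ([C[0]-C[3],C[1]-C[2]] if len(C)>2 else []): print(np.arctan2(-d[0],d[1]))
    print(np.arctan2(*(C[1]-C[0])[::-1]))
E
```

```text
[[ 0.51438431 -0.03828553]
 [ 0.60466894 -0.03635822]
 [ 0.60812479 -0.14568843]
 [ 0.51703183 -0.14817341]] [ 0.56105247 -0.0921264 ]
0.024088225736037323
0.03159876872791466
0.021343720241237013
[[ 0.51732865 -0.04178192]
 [ 0.60089538 -0.03946954]
 [ 0.60412694 -0.14284821]
 [ 0.5197772  -0.14508486]] [ 0.56053205 -0.09229613]
0.023698197466884993
0.031249258463153295
0.02766400385130682
[[ 0.45607325 -0.23231968]
 [ 0.67455652 -0.22485195]] [ 0.56531489 -0.22858582]
0.03416660490813057
```

```bash
python3 -m crank '[[-0.01,-0.01,0,38,4,0,1],[-0.01,-0.01,0,30,3,0,1],[0,0,0,0,0,0,1],[0,0,0,0,0,20,1],[0,0,0,0,0,20,1],[0,0,0,0,0,0,1]]'; python3 - <<'E'
from h import *
err([.561,-.0985,.2416],pose(.03))
E
```

```text
t: 7.33
tool_pos: [0.5603, -0.1052, 0.4031]
tool_rot: [2.204, 2.228, -0.003]
contact_force: [-1.8, 0.8, -3.7]
opening: 0.0087
t 7.33 pos [ 0.5603 -0.1052  0.4031] F [-1.8  0.8 -3.7] open 0.0087
turn [ 0.004  0.006 -0.019] shift mm [  7.7   0.2 161.5]
```

```bash
python3 -m crank '[[0,0,-0.015,7,0,20,1],[0,0,0,0,0,30,1],[0,0,0,0,0,20,1],[0,0,0,0,0,0,1]]'; python3 - <<'E'
from h import *
err([.561,-.0985,.2416],pose(.03))
p=eyes.get_image('wrist');save(p,'w7');p=eyes.get_image('side');save(p,'d7')
E
```

```text
t: 7.67
tool_pos: [0.5616, -0.1026, 0.3358]
tool_rot: [2.187, 2.236, -0.0]
contact_force: [-1.0, 0.3, -3.9]
opening: 0.009
t 7.67 pos [ 0.5616 -0.1026  0.3358] F [-1.   0.3 -3.9] open 0.009
turn [ 0.009  0.01  -0.008] shift mm [ 5.  -1.4 94.2]
```

View pics/w7.png

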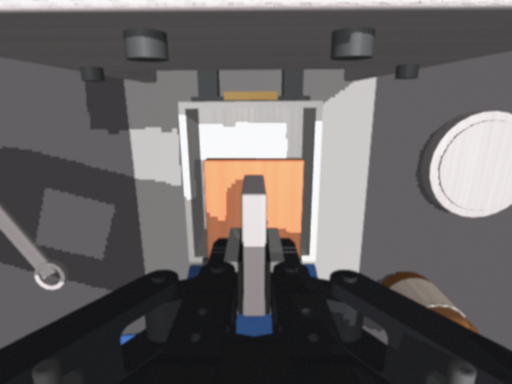

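View pics/d7.png

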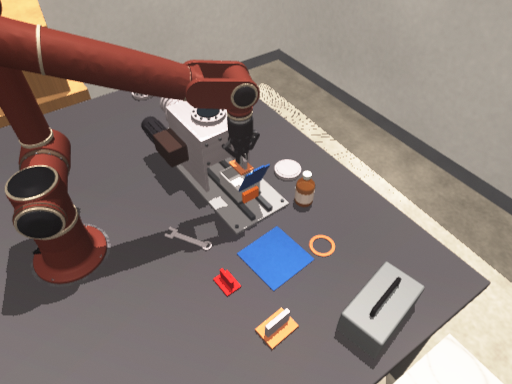

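```bash
python3 -m crank '[[0,0,0,6,-1,20,1],[0,0,0,0,0,30,1],[0,0,0,0,0,12,1],[0,0,0,0,0,0,1]]'; python3 - <<'E'
from h import *
err([.561,-.0985,.2416],pose(.03))
E
```

```text
t: 8.1
tool_pos: [0.567, -0.1005, 0.2889]
tool_rot: [2.174, 2.218, 0.017]
contact_force: [-0.1, 0.4, -2.2]
opening: 0.0088
t 8.1 pos [ 0.567  -0.1005  0.2889] F [-0.1  0.4 -2.2] open 0.0088
turn [ 0.033  0.018 -0.01 ] shift mm [ 3.  -7.5 47. ]
```

```bash
python3 -m crank '[[0.025,0.012,0,2,-6,8,1],[0,0,0,0,0,0,1]]'; python3 - <<'E'
from h import *
err([.561,-.0985,.2416],pose(.03))
E
```

```text
t: 8.27
tool_pos: [0.5619, -0.0994, 0.2836]
tool_rot: [2.192, 2.235, 0.004]
contact_force: [-1.1, 0.7, -2.3]
opening: 0.0087
t 8.27 pos [ 0.5619 -0.0994  0.2836] F [-1.1  0.7 -2.3] open 0.0087
turn [ 0.009  0.006 -0.011] shift mm [ 1.2 -1.3 41.9]
```

```bash
python3 -m crank '[[0.01,0.006,-0.01,1,-1,15,1],[0,0,0,0,0,15,1],[0,0,0,0,0,0,1]]'; python3 - <<'E'
from h import *
err([.561,-.0985,.2416],pose(.03))
E
```

```text
t: 8.52
tool_pos: [0.5626, -0.0992, 0.2569]
tool_rot: [2.183, 2.251, 0.005]
contact_force: [-0.6, 0.1, -2.5]
opening: 0.0092
t 8.52 pos [ 0.5626 -0.0992  0.2569] F [-0.6  0.1 -2.5] open 0.0092
turn [0.006 0.002 0.001] shift mm [ 0.7 -1.7 15.2]
```

```bash
python3 -m crank '[[0.006,0,0,0,-1,10,1],[0,0,0,0,0,4,1],[0,0,0,0,0,0,1]]'; python3 - <<'E'
from h import *
err([.561,-.0985,.2416],pose(.03))
E
```

```text
t: 8.77
tool_pos: [0.562, -0.0993, 0.2427]
tool_rot: [2.185, 2.254, -0.002]
contact_force: [-0.5, 0.5, -2.0]
opening: 0.0087
t 8.77 pos [ 0.562  -0.0993  0.2427] F [-0.5  0.5 -2. ] open 0.0087
turn [0.001 0.002 0.001] shift mm [ 0.9 -1.   1.1]
```

```bash
python3 -m crank '[[0,0,0,0,0,3,1],[0,0,0,0,0,0,1]]'; python3 - <<'E'
from h import *
err([.561,-.0985,.2416],pose(.03))
E
```

```text
t: 8.93
tool_pos: [0.5629, -0.0997, 0.2429]
tool_rot: [2.184, 2.254, -0.003]
contact_force: [-0.3, 1.2, -2.2]
opening: 0.009
t 8.93 pos [ 0.5629 -0.0997  0.2429] F [-0.3  1.2 -2.2] open 0.009
turn [0.001 0.004 0.002] shift mm [ 1.2 -1.9  1.3]
```

```bash
python3 -m crank '[[0,0,0,0,-1,5,1],[0,0,0,0,0,2,1]]'; python3 - <<'E'
from h import *
err([.561,-.0985,.2416],pose(.03))
E
```

```text
t: 9.1
tool_pos: [0.564, -0.1005, 0.2418]
tool_rot: [2.179, 2.25, 0.0]
contact_force: [-2.2, -0.0, 1.0]
opening: 0.0087
t 9.1 pos [ 0.564  -0.1005  0.2418] F [-2.2 -0.   1. ] open 0.0087
turn [0.006 0.007 0.002] shift mm [ 2.1 -3.   0.2]
```

```bash
python3 -m crank '[[0,0,0,0,0,0,0.2],[0,0,0,0,0,0,0.2],[0,0,0,0,0,0,0.2],[0,0,0,0,0,0,0.2]]'; python3 - <<'E'
from h import *
err([.561,-.0985,.2416],pose(.03))
p=eyes.get_image('wrist');save(p,'w8')
E
```

```text
t: 9.43
tool_pos: [0.565, -0.1007, 0.2434]
tool_rot: [2.176, 2.247, 0.004]
contact_force: [0.3, 0.3, 0.2]
opening: 0.034
t 9.43 pos [ 0.565  -0.1007  0.2434] F [0.3 0.3 0.2] open 0.034
turn [0.011 0.008 0.002] shift mm [ 2.4 -3.9  1.8]
```

View pics/w8.png

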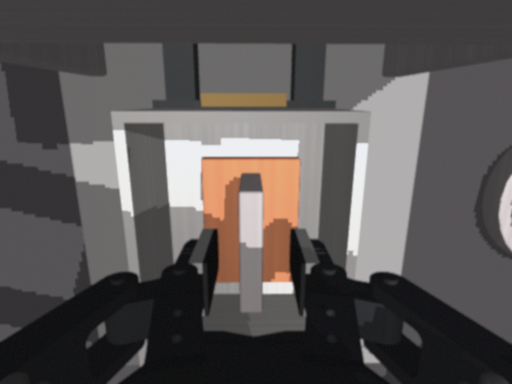

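```bash
python3 -m crank '[[0,0,0,0,0,-15,0.2],[0,0,0,0,0,-25,0.2],[0,0,0,0,0,-40,0.2],[0,0,0,0,0,-40,0.5],[0,0,0,0,0,-40,1],[0,0,0,0,0,-30,1],[0,0,0,0,0,0,1]]'; python3 - <<'E'
from h import *
err([.564,-.26,.345],pose(.03))
p=eyes.get_image('wrist');save(p,'w9')
print([(np.round(d['centre'],4).tolist(),round(d['confidence'],2)) for d in spotter.mark_of('holder_center',p)])
p=eyes.get_image('side');save(p,'d9')
E
```

```text
t: 10.07
tool_pos: [0.5616, -0.0989, 0.4339]
tool_rot: [-2.185, -2.257, 0.006]
contact_force: [1.3, -0.6, 0.1]
opening: 0.0002
t 10.07 pos [ 0.5616 -0.0989  0.4339] F [ 1.3 -0.6  0.1] open 0.0002
turn [-0.003  0.002  0.002] shift mm [-160.8   -2.5   89.3]
[([0.566, -0.096, 0.0665], 0.97), ([0.3207, -0.1656, 0.0025], 0.47)]
```

View pics/w9.png

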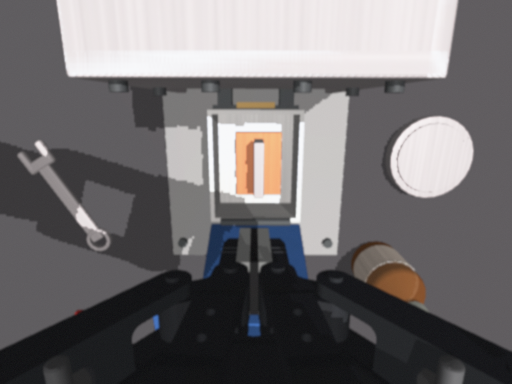

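View pics/d9.png

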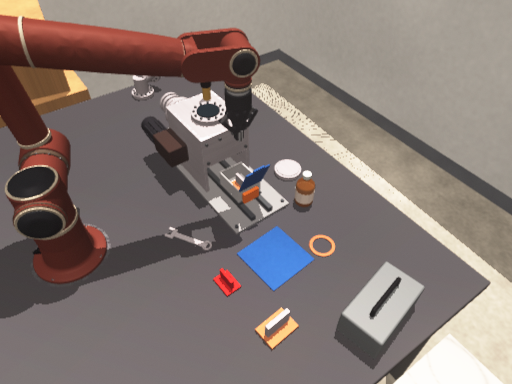

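```bash
python3 -m crank '[[0,0,0,-40,0,0,1],[0,0,0,-40,0,0,1],[0,0,0,-40,0,0,1],[0,0,0,-40,0,0,1],[0,0,0,-20,0,0,1],[0,0,0,0,0,0,1]]'; python3 - <<'E'
from h import *
err([.564,-.26,.345],pose(.03))
p=eyes.get_image('side');save(p,'d10')
E
```

```text
t: 10.72
tool_pos: [0.5649, -0.2822, 0.4055]
tool_rot: [-2.151, -2.238, 0.023]
contact_force: [1.2, -0.5, 0.7]
opening: -0.0001
t 10.72 pos [ 0.5649 -0.2822  0.4055] F [ 1.2 -0.5  0.7] open -0.0001
turn [-0.037 -0.016  0.009] shift mm [21.3  2.2 60.9]
```

View pics/d10.png

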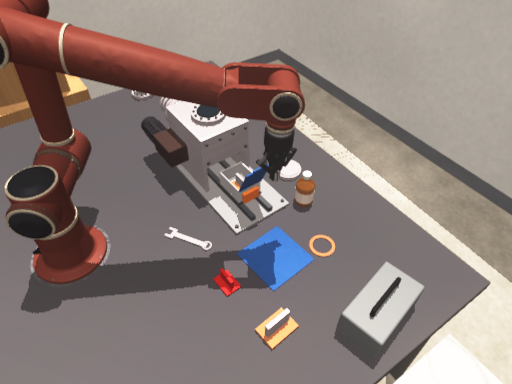

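```bash
python3 -m crank '[[-0.03,-0.015,0.005,0,2,25,1],[0,0,0,0,0,25,1],[0,0,0,0,0,5,1],[0,0,0,0,0,0,1]]'; python3 - <<'E'
from h import *
err([.564,-.22,.345],pose(.03))
E
```

```text
t: 11.1
tool_pos: [0.5647, -0.2767, 0.3419]
tool_rot: [-2.17, -2.249, 0.005]
contact_force: [0.1, -0.1, 0.3]
opening: 0.0002
t 11.1 pos [ 0.5647 -0.2767  0.3419] F [ 0.1 -0.1  0.3] open 0.0002
turn [-0.014 -0.01   0.006] shift mm [56.8  1.3 -2.6]
```

```bash
python3 -m crank '[[-0.01,-0.01,0,20,0,-5,1],[0,0,0,20,0,0,1],[0,0,0,20,0,0,1],[0,0,0,20,0,0,1],[0,0,0,0,0,0,1]]'; python3 - <<'E'
from h import *
err([.562,-.09,.345],pose(.03))
p=eyes.get_image('side');save(p,'d11')
E
```

```text
t: 11.52
tool_pos: [0.562, -0.1913, 0.3501]
tool_rot: [-2.178, -2.263, 0.007]
contact_force: [-0.6, -0.6, -0.0]
opening: 0.0002
t 11.52 pos [ 0.562  -0.1913  0.3501] F [-0.6 -0.6 -0. ] open 0.0002
turn [-0.004  0.002  0.008] shift mm [101.2   3.9   4.9]
```

View pics/d11.png

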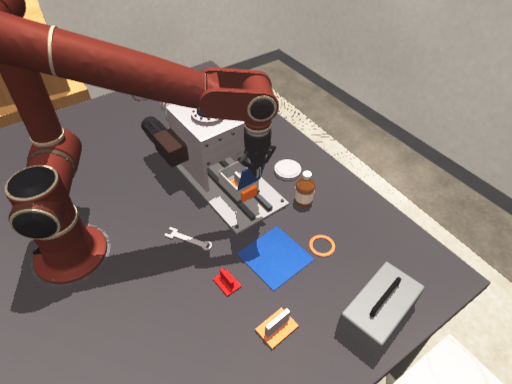

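Contact is being made and the lid is moving. I'll keep sweeping.

```bash
python3 -m crank '[[0,0,0,20,1,3,1],[0,0,0,20,1,2,1],[0,0,0,20,0,0,1],[0,0,0,0,0,0,1]]'; python3 - <<'E'
from h import *
err([.562,-.09,.345],pose(.03))
p=eyes.get_image('side');save(p,'d12')
E
```

```text
t: 11.9
tool_pos: [0.5641, -0.1349, 0.3588]
tool_rot: [2.165, 2.245, -0.011]
contact_force: [-1.1, 0.5, -0.1]
opening: -0.0002
t 11.9 pos [ 0.5641 -0.1349  0.3588] F [-1.1  0.5 -0.1] open -0.0002
turn [0.011 0.021 0.006] shift mm [45.2 -0.6 12.8]
```

View pics/d12.png

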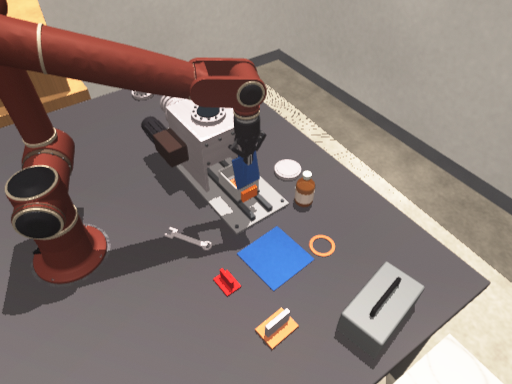

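```bash
python3 -m crank '[[0.01,0.015,0,15,0,8,1],[0,0,0,20,0,5,1],[0,0,0,6,0,0,1],[0,0,0,0,0,0,1]]'; python3 - <<'E'
from h import *
err([.562,-.09,.345],pose(.03))
p=eyes.get_image('side');save(p,'d13')
p=eyes.get_image('scene');save(p,'s13')
E
```

```text
t: 12.28
tool_pos: [0.5632, -0.0966, 0.3447]
tool_rot: [2.18, 2.253, -0.009]
contact_force: [-0.2, 0.5, 0.1]
opening: -0.0002
t 12.28 pos [ 0.5632 -0.0966  0.3447] F [-0.2  0.5  0.1] open -0.0002
turn [0.001 0.009 0.003] shift mm [ 6.7 -0.9 -0.3]
```

View pics/d13.png

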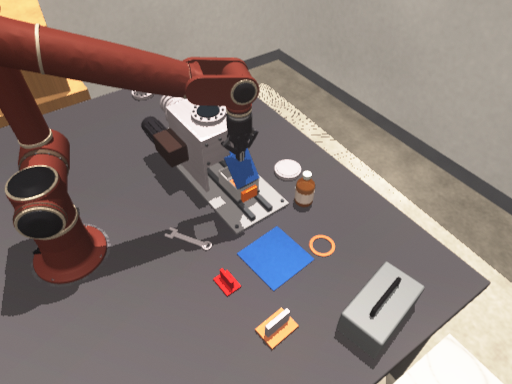

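View pics/s13.png

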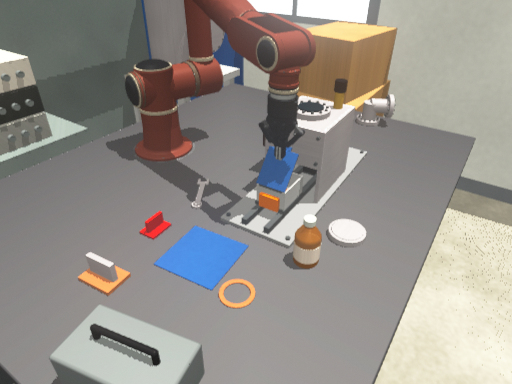

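```bash
python3 -m crank '[[0,0.005,0,8,0,20,1],[0,0,0,0,0,20,1],[0,0,0,0,0,15,1],[0,0,0,0,0,0,1]]'; python3 - <<'E'
from h import *
err([.562,-.09,.279],pose(.03))
E
```

```text
t: 12.72
tool_pos: [0.5646, -0.0926, 0.2918]
tool_rot: [2.183, 2.248, 0.002]
contact_force: [-0.1, -0.1, -0.0]
opening: 0.0004
t 12.72 pos [ 0.5646 -0.0926  0.2918] F [-0.1 -0.1 -0. ] open 0.0004
turn [ 0.007  0.005 -0.001] shift mm [ 2.7 -2.6 12.7]
```

```bash
python3 -m crank '[[0,0,0,2,-1,12,1],[0,0,0,0,0,6,1],[0,0,0,0,0,5,1]]'; python3 - <<'E'
from h import *
err([.562,-.09,.279],pose(.03))
E
```

```text
t: 12.97
tool_pos: [0.5657, -0.0932, 0.2789]
tool_rot: [2.183, 2.245, -0.002]
contact_force: [-17.5, 1.4, 34.0]
opening: 0.0
t 12.97 pos [ 0.5657 -0.0932  0.2789] F [-17.5   1.4  34. ] open 0.0
turn [ 0.006  0.008 -0.002] shift mm [ 3.3 -3.6 -0.1]
```

```bash
python3 -m crank '[[0,0,0,0,0,-10,1],[0,0,0,-10,0,-35,1],[0,0,0,-30,0,-20,1],[0,0,0,-40,0,0,1],[0,0,0,-40,0,0,1],[0,0,0,0,0,0,1]]'; python3 - <<'E'
from h import *
err([.564,-.25,.279],pose(.03))
p=eyes.get_image('side');save(p,'d14'); s=p
p=eyes.get_image('wrist');save(p,'w14')
for n in ['lid_hinge','push_pad','case_floor','carriage_nose']: print(n,[(np.round(d['centre'],4).tolist(),round(d['confidence'],2)) for q in (s,p) for d in spotter.mark_of(n,q)])
E
```

```text
t: 13.47
tool_pos: [0.5689, -0.2171, 0.3516]
tool_rot: [2.175, 2.246, -0.004]
contact_force: [-0.7, -0.5, 0.1]
opening: -0.0002
t 13.47 pos [ 0.5689 -0.2171  0.3516] F [-0.7 -0.5  0.1] open -0.0002
turn [0.009 0.013 0.002] shift mm [-31.8  -6.6  72.9]
lid_hinge [([0.5624, -0.1438, 0.1038], 0.6), ([0.563, -0.145, 0.0953], 0.57)]
push_pad [([0.5619, -0.1543, 0.0571], 0.57), ([0.5606, -0.1622, 0.058], 0.94)]
case_floor [([0.5607, -0.0905, 0.0469], 0.67), ([0.567, -0.1447, 0.1018], 0.21)]
carriage_nose [([0.5583, -0.0229, 0.046], 0.94)]
```

View pics/d14.png

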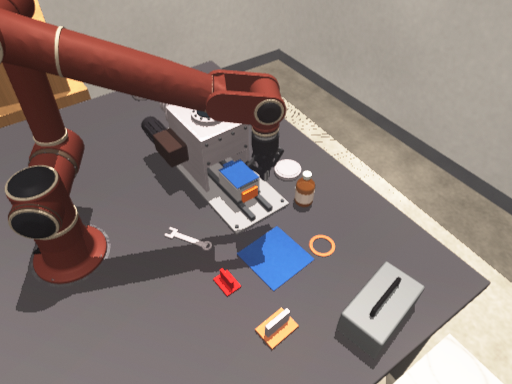

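View pics/w14.png

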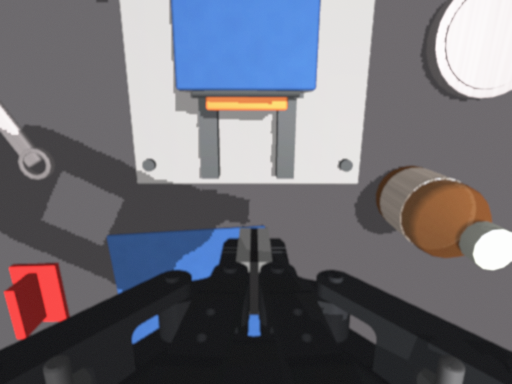

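```bash
python3 - <<'E'
from h import *
a=cv2.imread('pics/d14.png')[135:235,195:295]
p=eyes.get_image('scene'); b=p['image'][150:250,220:320,::-1]
cv2.imwrite('pics/c14.png',cv2.resize(np.hstack([a,b]),None,fx=4,fy=4,interpolation=cv2.INTER_CUBIC))
E
```

```text
(no output)
```

View pics/c14.png

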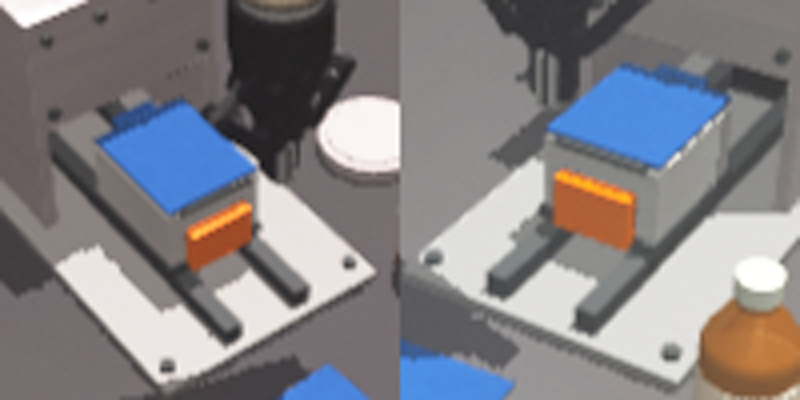

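```bash
python3 - <<'E'
from h import *
s=eyes.get_image('side');c=eyes.get_image('scene')
A=np.array([[98,140],[183,101],[175,208],[258,166.]])/4-.5+[195,135]
B=np.array([[622,65],[730,100],[548,130],[660,167.]])/4-.5+[-100+220,150]
c1,d1=ray(s,None,A);c2,d2=ray(c,None,B)
for i in range(4):
    t=np.linalg.lstsq(np.c_[d1[i],-d2[i]],c2-c1,rcond=None)[0]
    X=c1+t[0]*d1[i];Y=c2+t[1]*d2[i];print(np.round((X+Y)/2,4),np.round(np.linalg.norm(X-Y),4))
E
```

```text
[ 0.5178 -0.0392  0.1039] 0.0005
[ 0.6056 -0.0356  0.1015] 0.0008
[ 0.5247 -0.1465  0.1063] 0.0033
[ 0.6098 -0.1415  0.1041] 0.0009
```

```bash
python3 -m crank '[[0,0,0,-40,-3,0,1],[0,0.11,0,-40,-3,0,1],[0,0.11,0,-20,0,0,1],[0,0.11,0,0,0,0,1],[0,0.11,0,0,0,0,1],[0,0.11,0,0,0,0,1],[0,0.11,0,0,0,0,1],[0,0,0,0,0,0,1]]'; python3 - <<'E'
from h import *
err([.567,-.32,.175],pose(.03,.785))
E
```

```text
t: 14.78
tool_pos: [0.5676, -0.3143, 0.3494]
tool_rot: [-1.783, -1.87, -0.643]
contact_force: [0.2, -0.6, -1.0]
opening: -0.0003
t 14.78 pos [ 0.5676 -0.3143  0.3494] F [ 0.2 -0.6 -1. ] open -0.0003
turn [-0.001  0.104  0.017] shift mm [-114.1   -2.7  132. ]
```

```bash
python3 -m crank '[[0,0.05,0.01,-22,0,24,1],[0,0.05,0.007,-24,-1,26,1],[0,0,0,-24,-1,24,1],[0,0,0,-12,0,12,1],[0,0,0,0,0,0,1]]'; python3 - <<'E'
from h import *
err([.567,-.32,.175],pose(.03,.785))
p=eyes.get_image('side');save(p,'d15')
E
```

```text
t: 15.2
tool_pos: [0.5682, -0.3187, 0.2307]
tool_rot: [-1.743, -1.802, -0.705]
contact_force: [-0.2, 0.4, -0.3]
opening: 0.0001
t 15.2 pos [ 0.5682 -0.3187  0.2307] F [-0.2  0.4 -0.3] open 0.0001
turn [0.003 0.022 0.005] shift mm [-39.3  -1.5  39.4]
```

View pics/d15.png

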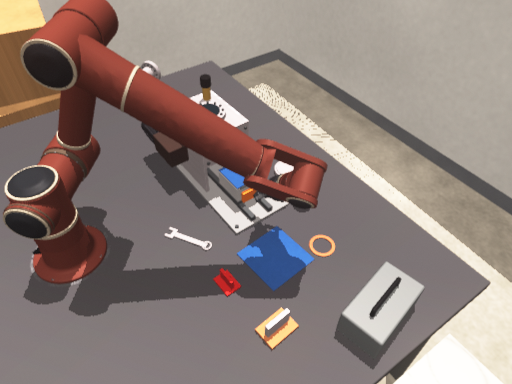

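```bash
python3 -m crank '[[0,0.015,0.005,-20,-1,20,1],[0,0,0,-14,0,14,1],[0,0,0,-6,0,6,1],[0,0,0,0,0,0,1]]'; python3 - <<'E'
from h import *
err([.567,-.32,.175],pose(.03,.785))
p=eyes.get_image('wrist');save(p,'w15')
p=eyes.get_image('scene');save(p,'s15')
E
```

```text
t: 15.58
tool_pos: [0.5706, -0.3206, 0.1805]
tool_rot: [-1.741, -1.803, -0.714]
contact_force: [-0.2, -0.3, 0.3]
opening: -0.0001
t 15.58 pos [ 0.5706 -0.3206  0.1805] F [-0.2 -0.3  0.3] open -0.0001
turn [0.008 0.018 0.008] shift mm [-3.2 -3.6  4.4]
```

View pics/w15.png

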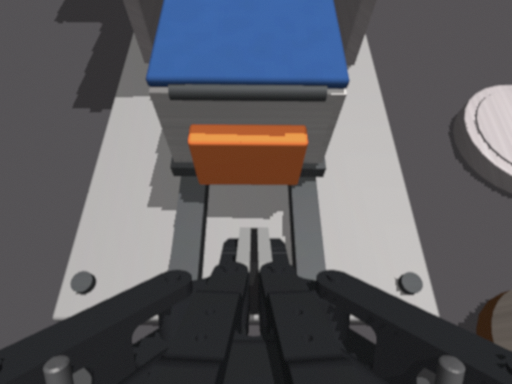

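View pics/s15.png

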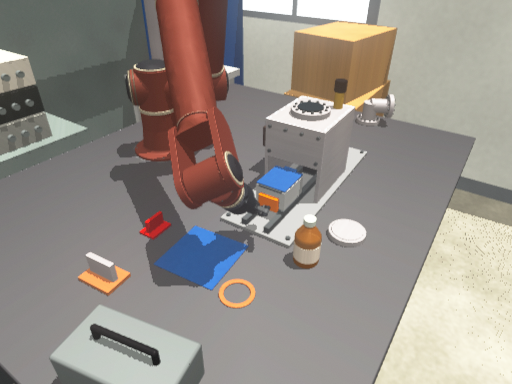

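```bash
python3 -m crank '[[0,0.015,0.005,4,-3,10,1],[0,0,0,7,0,7,1],[0,0,0,4,0,4,1],[0,0,0,4,0,4,1]]'; python3 - <<'E'
from h import *
err([.565,-.28,.175],pose(.03,.785))
E
```

```text
t: 16.02
tool_pos: [0.5686, -0.2893, 0.1828]
tool_rot: [-1.739, -1.796, -0.729]
contact_force: [0.4, -0.5, 0.5]
opening: 0.0001
t 16.02 pos [ 0.5686 -0.2893  0.1828] F [ 0.4 -0.5  0.5] open 0.0001
turn [0.015 0.008 0.008] shift mm [ 1.3 -3.5 12.1]
```

```bash
python3 -m crank '[[0.01,0.005,0.005,-4,-3,9,1],[0,0,0,2,0,6,1],[0,0,0,3,0,5,1]]'; python3 - <<'E'
from h import *
err([.565,-.28,.175],pose(.03,.785))
E
```

```text
t: 16.27
tool_pos: [0.5659, -0.275, 0.1723]
tool_rot: [-1.736, -1.796, -0.717]
contact_force: [-1.6, -9.0, 7.7]
opening: 0.0
t 16.27 pos [ 0.5659 -0.275   0.1723] F [-1.6 -9.   7.7] open 0.0
turn [0.006 0.011 0.007] shift mm [-1.6 -1.  -5.4]
```

```bash
python3 -m crank '[[0,0.01,0,6,0,5,1],[0,0,0,5,0,4,1]]'; python3 - <<'E'
from h import *
err([.565,-.28,.175],pose(.03,.785))
E
```

```text
t: 16.43
tool_pos: [0.5652, -0.2621, 0.1733]
tool_rot: [-1.736, -1.792, -0.721]
contact_force: [0.0, -0.2, 0.7]
opening: 0.0001
t 16.43 pos [ 0.5652 -0.2621  0.1733] F [ 0.  -0.2  0.7] open 0.0001
turn [0.008 0.007 0.005] shift mm [-11.5  -0.7 -13.7]
```

```bash
python3 - <<'E'
from h import *
err([.565,-.28,.175],pose(.03,.785))
p=eyes.get_image('wrist');save(p,'w16')
for q in (p,eyes.get_image('scene')): print([(np.round(d['centre'],4).tolist(),round(d['confidence'],2)) for n in('push_pad','lid_hinge') for d in spotter.mark_of(n,q)])
E
```

```text
t 16.43 pos [ 0.5652 -0.2621  0.1733] F [ 0.  -0.2  0.7] open 0.0001
turn [0.008 0.007 0.005] shift mm [-11.5  -0.7 -13.7]
[([0.5593, -0.1403, 0.0582], 0.64), ([0.5616, -0.1229, 0.0969], 0.87)]
[([0.5665, -0.1313, 0.0563], 0.56), ([0.5613, -0.1169, 0.1008], 0.63)]
```

View pics/w16.png

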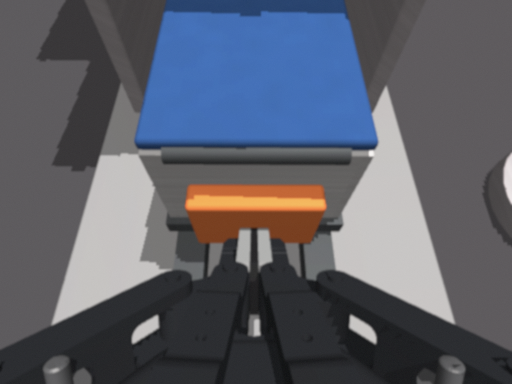

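```bash
python3 -m crank '[[0,0,0,5,0,5,1],[0,0,0,6,0,5.5,1],[0,0,0,6,0,5.5,1],[0,0,0,6,0,5.5,1],[0,0,0,6,0,5.5,1]]'; python3 - <<'E'
from h import *
err([.562,-.14,.175],pose(.03,.785))
E
```

```text
t: 17.15
tool_pos: [0.564, -0.2216, 0.1739]
tool_rot: [-1.74, -1.793, -0.718]
contact_force: [1.2, -2.6, -1.7]
opening: 0.0
t 17.15 pos [ 0.564  -0.2216  0.1739] F [ 1.2 -2.6 -1.7] open 0.0
turn [0.009 0.011 0.004] shift mm [59.1  0.1 56.2]
```

```bash
python3 -m crank '[[0.003,0.005,0,6,0,5.5,1],[0,0,0,6,0,5.5,1],[0,0,0,6,0,5.5,1],[0,0,0,5,0,4.5,1],[0,0,0,4,0,3.5,1]]'; python3 - <<'E'
from h import *
err([.562,-.14,.175],pose(.03,.785))
E
```

```text
t: 17.57
tool_pos: [0.5627, -0.1796, 0.1751]
tool_rot: [-1.734, -1.791, -0.718]
contact_force: [1.5, -2.4, -1.3]
opening: -0.0001
t 17.57 pos [ 0.5627 -0.1796  0.1751] F [ 1.5 -2.4 -1.3] open -0.0001
turn [0.005 0.006 0.004] shift mm [28.1  0.5 27.9]
```

Now slow it down.

```bash
python3 -m crank '[[0,0.004,0,3,0,3,1],[0,0,0,3,0,3,1],[0,0,0,3,0,3,1],[0,0,0,3,0,3,1]]'; python3 - <<'E'
from h import *
err([.562,-.14,.175],pose(.03,.785))
p=eyes.get_image('side');save(p,'d17')
p=eyes.get_image('wrist');save(p,'w17')
E
```

```text
t: 17.9
tool_pos: [0.562, -0.1602, 0.1752]
tool_rot: [-1.73, -1.789, -0.721]
contact_force: [0.5, -2.7, -1.6]
opening: -0.0001
t 17.9 pos [ 0.562  -0.1602  0.1752] F [ 0.5 -2.7 -1.6] open -0.0001
turn [0.004 0.002 0.005] shift mm [14.2  0.6 14.4]
```

View pics/w17.png

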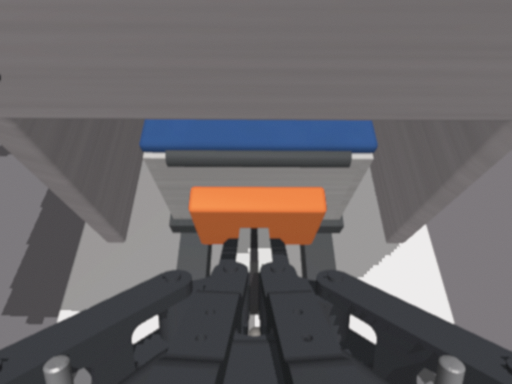

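View pics/d17.png

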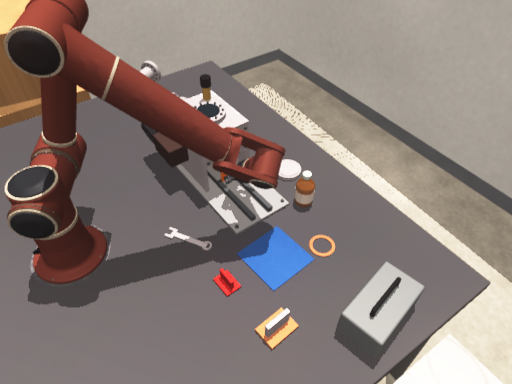

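```bash
python3 -m crank '[[0,0,0,3,0,3,1],[0,0,0,3,0,3,1]]'; python3 -m crank '[[0,0,0,3,0,3,1]]'
```

```text
t: 18.17
tool_pos: [0.5618, -0.1515, 0.1755]
tool_rot: [-1.729, -1.788, -0.721]
contact_force: [-0.9, -1.8, -1.3]
opening: -0.0001
t: 18.25
tool_pos: [0.5616, -0.1472, 0.1755]
tool_rot: [-1.73, -1.788, -0.721]
contact_force: [0.4, -1.6, -0.5]
opening: -0.0
```

```bash
python3 -m crank '[[0,0,0,3,0,3,1]]'; python3 -m crank '[[0,0,0,3,0,3,1]]'; python3 -m crank '[[0,0,0,3,0,3,1]]'
```

```text
t: 18.33
tool_pos: [0.5615, -0.1427, 0.1755]
tool_rot: [-1.73, -1.788, -0.721]
contact_force: [-0.5, -1.5, -1.2]
opening: -0.0002
t: 18.42
tool_pos: [0.5613, -0.1381, 0.1755]
tool_rot: [-1.73, -1.788, -0.721]
contact_force: [-0.8, -2.6, -1.4]
opening: 0.0001
t: 18.5
tool_pos: [0.5616, -0.1363, 0.1767]
tool_rot: [-1.736, -1.796, -0.714]
contact_force: [-8.9, -36.3, 7.1]
opening: -0.0001
```

```bash
python3 - <<'E'
from h import *
o=ctrl.get_obs();print(o['contact_force'],o['wrist_torque'],o['t'])
F=np.array(o['contact_force']);M=np.array(o['wrist_torque']);Rc=R.from_rotvec(o['tool_rot']);
print('tool frame F',Rc.inv().apply(F),'M',Rc.inv().apply(M), 'M raw',M)
r=np.cross(F,M)/(F@F);print('closest point on line of force (world offset if M world about TCP)',r,'dir',F/np.linalg.norm(F), 'tip',Rc.apply([0.011,0,.173]))
E
python3 -m crank '[[0,0,0,-1,0,-1,1]]'; python3 - <<'E'
from h import *
o=ctrl.get_obs();print(o['contact_force'],o['wrist_torque'],o['tool_pos'])
p=eyes.get_image('wrist');save(p,'w18')
E
```

```text
[ -8.87748644 -36.25292109   7.1303693 ] [-3.5624934   1.01404888  1.24510628] 18.5
tool frame F [-20.69139692  -9.95639642 -30.27643446] M [ 1.69103135 -3.52073877 -0.12147237] M raw [-3.5624934   1.01404888  1.24510628]
closest point on line of force (world offset if M world about TCP) [-0.03626867 -0.00993713 -0.09567871] dir [-0.23362403 -0.95404861  0.18764609] tip [-0.00324338  0.1287261  -0.11605633]
t: 18.58
tool_pos: [0.5618, -0.1382, 0.1776]
tool_rot: [-1.737, -1.798, -0.713]
contact_force: [-0.5, 0.8, 0.8]
opening: 0.0002
[-0.47610173  0.84987698  0.78294529] [-0.33482667 -0.00944268  0.00397989] [ 0.5618025  -0.1382244   0.17762475]
```

View pics/w18.png

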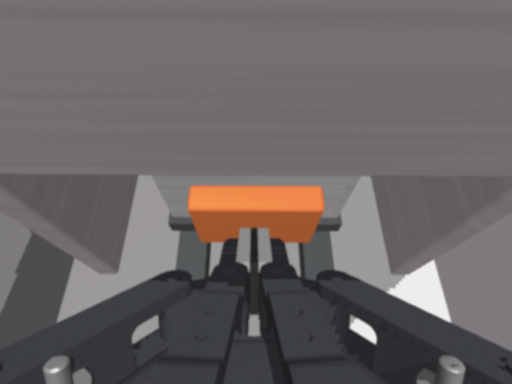

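```bash
python3 -m crank '[[0,0,0,1.5,0,1.2,1],[0,0,0,1.5,0,1.2,1]]'; python3 -m crank '[[0,0,0,1.5,0,1.2,1]]';  python3 -m crank '[[0,0,0,1.5,0,1.2,1]]'
```

```text
t: 18.8
tool_pos: [0.562, -0.1358, 0.1787]
tool_rot: [-1.741, -1.801, -0.711]
contact_force: [-5.0, -18.2, 2.6]
opening: 0.0
t: 18.88
tool_pos: [0.562, -0.1352, 0.1794]
tool_rot: [-1.744, -1.805, -0.707]
contact_force: [-3.4, -13.8, 2.2]
opening: -0.0001
t: 18.97
tool_pos: [0.562, -0.1347, 0.18]
tool_rot: [-1.747, -1.808, -0.703]
contact_force: [-3.2, -12.2, 2.1]
opening: 0.0001
```

```bash
python3 -m crank '[[0,0,0,-2,0,-2,1],[0,0,0,-8,0,-8,1],[0,0,0,-20,0,-20,1],[0,0,0,-20,0,-25,1],[0,0,0,-20,0,-25,1],[0,0,0,-10,0,-25,1],[0,0,0,0,0,0,1],[0,0,0,0,0,0,1]]'; python3 - <<'E'
from h import *
err([.562,-.3,.25],pose(.03,.785))
p=eyes.get_image('wrist');save(p,'w19'); o=ctrl.get_obs()
s=eyes.get_image('scene');save(s,'s19')
for q in (p,s): print([(n,np.round(d['centre'],4).tolist(),round(d['confidence'],2)) for n in('push_pad','lid_hinge','mouth') for d in spotter.mark_of(n,q)])
print([(n,np.round(d['centre'],3).tolist(),round(d['confidence'],2)) for n in('blank_flange','solvent','gasket','wrench') for d in spotter.mark_of(n,s)])
E
```

```text
t: 19.63
tool_pos: [0.5654, -0.2675, 0.1991]
tool_rot: [-1.734, -1.801, -0.707]
contact_force: [0.0, 0.3, -1.2]
opening: 0.0001
t 19.63 pos [ 0.5654 -0.2675  0.1991] F [ 0.   0.3 -1.2] open 0.0001
turn [-0.     0.016  0.008] shift mm [ 12.2  -4.2 -59.1]
[('push_pad', [0.559, -0.011, 0.0569], 0.71), ('lid_hinge', [0.562, 0.0007, 0.0967], 0.82)]
[('push_pad', [0.5653, -0.0101, 0.0587], 0.66), ('lid_hinge', [0.5581, 0.0018, 0.1001], 0.67), ('mouth', [0.5581, -0.0215, 0.1213], 0.88)]
[('blank_flange', [0.778, -0.087, -0.0], 0.65), ('solvent', [0.56, 0.101, -0.003], 0.7), ('solvent', [0.729, -0.235, 0.001], 0.59), ('gasket', [0.779, -0.085, -0.001], 0.74), ('gasket', [0.651, -0.419, 0.0], 0.55), ('wrench', [0.326, -0.164, 0.004], 0.58)]
```

View pics/w19.png

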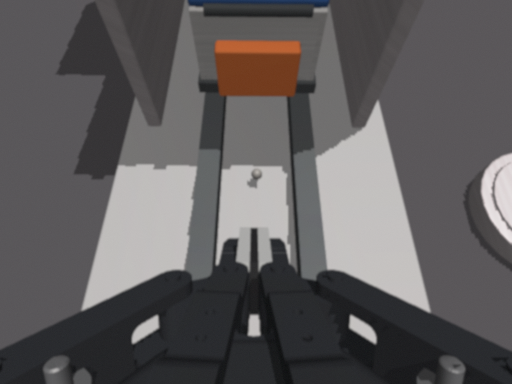

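View pics/s19.png

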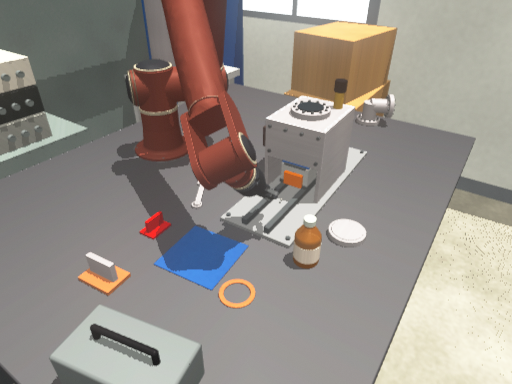

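```bash
python3 - <<'E'
from h import *
print(ctrl.finish_job())
E
```

```text
the job is handed in; nothing more can be done
None
```

I stood the copper holder in the case, shut the lid, pushed the carriage past its catch and brought it up against the end stop. I then backed off and handed the job in at about 20 s.

**Holder:** I took the smaller copper holder from the blue mat. The wrist picture after release showed it upright near the middle of the case floor. It could not be checked again once the lid was shut.

**Lid:** I pressed it down until the force rose to about 34 N. Its corners, triangulated from two cameras, came out at 101 to 106 mm, so it is level to within camera error. In the later pictures it still looked shut.

**Carriage:** It broke free of the catch and went in at about 0.05 m/s at the end. It met a firm stop at about 36 N, and the line of that force passed through the fingertips on the pad, so nothing else had struck the wall. A second gentle push met 12 to 18 N at nearly the same place. After I backed off, the pad face measured about 10 mm inside the mouth, within the stated range.

**Bystanders:** The flange, bottle, gasket and wrench were found where they started, to within detector error.

**Checks that were off:**
- The detectors gave a few false matches, such as a second "bottle" at the chamber.
- The arm drifted several millimetres between moves, which I corrected as I went.
- The stop itself is out of sight, so contact with it is judged from force and position only.

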